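# Unlock the glue-up jig

### The job

The glued-up striped panel is to come out of its clamping jig. Draw the lock pin up out of its bore, turn it and let its cross bar down into the parking notch in the collar, so that it stays up when you let go; the collar was clamped on by hand, so feel for the notch. Then slide the freed wooden caul all the way back from the panel by its grip post, leaving the pin parked, the panel where it lies and the things on the bench alone.

Things in the scene. Friction and masses are not known exactly. Their poses are not given: they have to be found in the camera images.
- jig: Fixed wooden clamping jig on the bench: base board 200 (x) x 420 (y) x 18 mm, origin at the centre of its underside, z up. A 45 mm high wooden end fence stands at its +y end; the striped panel lies between fence and caul; a grey steel lock block 80 (x) x 60 (y) mm, top 68 mm above the bench, stands at y = -130 mm.
- bore (a point): Centre of the mouth of the vertical bore (14 mm wide, 34 mm long) in the top face of the lock block, 68 mm above the bench; axes as the jig's. The pin's tip is 48 mm below this point at the start, 32 mm below it when parked. The collar stands on the block round it.
- collar_mid (a point): Centre of the dark steel collar, 60 mm across, level with its flat crown, 26 mm above the bore's mouth; axes as the JIG's. At the start the cross bar lies on the block in its two wide gaps. A notch 12 mm wide, 10 mm deep crosses the crown 70 to 110 degrees (differs each time, not given: look or feel) from that, so within 90 degrees by turning either left or right.
- pin: Loose steel lock pin, upright, 122 mm long, 0.11 to 0.21 kg. Origin: centre of its lower tip, z up, x along the cross bar. Shank 12 mm diameter. Cross bar 8 mm diameter, 56 mm long, axis 52 mm above the origin. Flat tab on top to grip: 34 mm along x, 12 mm thick along y, 82 to 122 mm above the origin. At the start its tip is in a 16 mm hole of the caul's tongue and locks it.
- caul (a joint): Travel of the wooden caul (clamping bar), m: 0 = up against the panel (locked by the pin), 0.05 = fully back, sliding along the jig's -y, towards the lock block. About 2 N of friction.
- caul_grip (a point): Point on the axis of the caul's upright grip post, 18 mm beneath its top. The post is dark wood, 18 mm diameter, 48 mm high, and stands in the middle of the caul (bar 150 x 30 mm, top 60 mm above the bench); this point is 90 mm above the bench. Moves with the caul.
- panel: Striped wooden panel 144 (x) x 120 (y) x 22 mm lying loose on the jig's base board between caul and fence; origin at the centre of its underside. To be left where it is.
- chisel: Bystander: wood chisel 260 mm long with wooden handle, lying along its x, beyond the jig. Origin on the bench near its middle.
- pencil: Bystander: red carpenter's pencil 172 mm long, lying along its x on the robot's side of the jig. Origin under its middle.
- glue: Bystander: white glue bottle, 60 mm diameter, 150 mm high, standing past the fence end. Origin under its centre.
- sandblock: Bystander: cork sanding block 100 x 62 x 32 mm, lying beyond the jig. Origin under its centre.
Mind the look-alikes: they are no part of the job. There is more than one size of the pin; the one meant has the size given above.

How it is judged (in metres and radians):
On the way:
1. the pin hangs by its cross bar in the collar's parking notch, let go, while the caul is still forward (z of pin in the frame of bore between -0.036 and -0.028 m and horizontal distance between pin and bore below 0.005 m and angle between pin's own z axis and vertical below 0.12 rad and contact force between the fingers and pin below 0.3 N and linear speed of pin below 0.02 m/s and value of joint caul below 0.008 m), for 0.3 s.
At the end, for the whole second after the job is handed in: The pin, let go and at rest, hangs upright in the parking notch (tip 28 to 36 mm below the bore's mouth, within 5 mm of the bore's axis, tilt under 0.12 rad), the caul is back by more than 40 of its 50 mm, and the panel lies within 20 mm of its place (z of pin in the frame of bore between -0.036 and -0.028 m and horizontal distance between pin and bore below 0.005 m and angle between pin's own z axis and vertical below 0.12 rad and contact force between the fingers and pin below 0.3 N and linear speed of pin below 0.02 m/s and value of joint caul above 0.04 m and distance of panel from where it was at the start of the episode below 0.02 m); the robot touches nothing.
It fails at once if the panel is moved by more than 20 mm (distance of panel from where it was at the start of the episode above 0.02 m).
It fails at once if the chisel is moved by more than 30 mm (distance of chisel from where it was at the start of the episode above 0.03 m).
It fails at once if the pencil is moved by more than 30 mm (distance of pencil from where it was at the start of the episode above 0.03 m).
It fails at once if the glue bottle is moved by more than 30 mm (distance of glue from where it was at the start of the episode above 0.03 m).
It fails at once if the sanding block is moved by more than 30 mm (distance of sandblock from where it was at the start of the episode above 0.03 m).
It also fails if it takes over 58 s, if anything falls off the work surface, if the arm or the gripper's body presses on something with over 40 N, if the wrist force passes 120 N, or if a joint passes its speed limit or range.

### The arm

A 6-joint arm with a two-finger parallel gripper is mounted at the origin on the work surface. World frame = base frame: x ahead of the robot, y to its left, z up, the work surface at z = 0. Lengths are in mm, angles in rad, forces in N, time in s.
With the tool pointing down it reaches from about 350 to 875 mm from the base axis. Payload 4.2 kg.
Tool frame: the origin (TCP) lies midway between the tips of the shut fingers; the grasp point (between the pads) lies 19 mm behind it (arm.tcp_to_grasp is the distance from the TCP to the grasp point, in mm); z points along the fingers, y is the line along which they close (so a half turn about z gives the same grasp; the last joint's range is limited). The gripper opens to 85 mm and grips with 20 to 120 N. Pads are 22 mm wide; open, the fingers measure 114 mm over their backs; the gripper's body (76 mm by 85 mm) begins 54 mm behind the grasp point. The pads swing forward as they close: fully open they stand 13 mm farther back than shut.
Start: joints at [-1.055, 0.385, 0.008, 0, -1.194, -0.259], TCP at [158.759, -604.479, 231.312] pointing down, gripper open.
Joint ranges: [-3.14, 3.14], [-1.21, 2.06], [-1.07, 1.41], [-3.16, 2.05], [-2.99, -0.16], [-3.1, 3.1]. Speed limits (rad/s): [2.79, 2.79, 3.14, 3.14, 3.14, 3.14].

### API

Orientations are given as a unit quaternion [x, y, z, w].
In Python, from bench import arm, get_image gives the robot as it stands.
- The arm moves only by the tool drive_tool, never from a script. Its argument "deltas" is a list of rows, each a list of 2 entries, a list of its own where there are three numbers: the shift along the tool's x, y, z in cm, then the turn, a rotation vector about the tool's x, y, z in degrees. In form: [[[x, y, z], [ax, ay, az]], ...]. A call has 1 to 12 rows; each row shifts and turns the commanded pose from where the row before left it, along the tool's axes as they then stand; what a row does not reach is not made up. A row lasts 1/10 s, in which the tool goes at most 50 mm and 8.59 degrees, less where a joint would pass 70% of its speed; a pose out of reach is approached as far as the arm can. A call with a gripper value outside its range is refused whole. "claw" is the finger opening in cm, from 0 to 8.54, set as the call begins (left out, the last holds). The fingers move at their own pace and stop on an object; the grip force is fixed at half the most. Time passes only in rows, so rows that do not move let the fingers close. It gives the time, the measured TCP pose, the force, the opening and the grip force at its end, in the units of the state.
- arm.read_state(): the state, without advancing time (a new reading comes with each control period).
- get_image(name): name is "scene" or "top"; returns a dict with "img" (384x512x3 uint8, red, green, blue), "fx", "fy", "cx", "cy" (pixels), "eye" and "orientation" of the camera in the world. Camera axes: x right, y down, z forward; pixel columns grow to the right and rows downward; lengths in mm; the calibration is good to about 2 mm. A picture is of the moment at which its call begins. There is no depth.
- arm.job_done(): hands the job in; it is judged then, once.
The state is a dict: "clock": time; "joints": joint angles; "joint_vel": joint speeds; "joint_efforts": joint torques, N m; "position": TCP position; "ee_rot": TCP orientation; "contact_force": force on the tool from outside, world axes, zero at the start; "wrist_torque": the same for the moment, N m; "gripper_width": finger opening in mm; "grasp_force": force on a finger pad.
Only numpy, scipy, OpenCV 4.12 (cv2) and the standard library are available. Lean on these libraries where they do the work, as an engineer would, in place of code of your own. Each camera call takes 0.05 s, during which the arm holds its last target. There are 200 camera calls.

## Working session

There is one attempt and no reset: what is moved stays moved. The work goes in short steps, Python scripts to look and compute and a tool call to move; the robot and the scene stay as the last step left them, time stands still between calls to the robot, and variables do not carry over. Pictures are saved under pics/ and viewed, at most 10 in all, crops included, and the job is handed in when it is done.

Besides the shell and the picture viewer there is one more tool, called as name(argument=value, ...), one argument or row to a line, values as JSON. drive_tool: Moves the arm, as the interface text tells. Its arguments: {"type":"object","properties":{"deltas":{"type":"array"},"claw":{"type":"number"}},"required":["deltas"]}

```bash
mkdir -p pics; ls; cat > h.py <<'E'
import numpy as np, cv2
from bench import arm, get_image
from scipy.spatial.transform import Rotation as R
def ray(c,u,v):
    d=R.from_quat(c["orientation"]).apply([(u-c["cx"])/c["fx"],(v-c["cy"])/c["fy"],1]); return np.array(c["eye"]),d
def onz(c,u,v,z):
    e,d=ray(c,u,v); return e+d*(z-e[2])/d[2]
def proj(c,p):
    q=R.from_quat(c["orientation"]).inv().apply(np.array(p)-c["eye"]); return c["cx"]+c["fx"]*q[0]/q[2], c["cy"]+c["fy"]*q[1]/q[2]
def snap(n,f):
    c=get_image(n); cv2.imwrite(f"pics/{f}.png",cv2.cvtColor(c["img"],cv2.COLOR_RGB2BGR)); np.save(f"pics/{f}.npy",c,allow_pickle=True); return c
def load(f): return np.load(f"pics/{f}.npy",allow_pickle=True).item()
E
python3 - <<'E'
from h import *
for n in("scene","top"):
    c=snap(n,n+"0"); print(n,c["eye"],c["orientation"],c["fx"],c["fy"],c["cx"],c["cy"])
a=cv2.imread("pics/scene0.png");b=cv2.imread("pics/top0.png")
cv2.imwrite("pics/s0.png",cv2.resize(a,(768,576)));cv2.imwrite("pics/t0.png",cv2.resize(b,(768,576)))
print(arm.read_state())
E
```

```text
pics
scene [ 940.57207726 -302.52083572  707.0408957 ] [ 0.87301879  0.35212808 -0.11825001 -0.31600782] 366.79933431468726 366.79933431468726 253.85009579166604 187.721154479872
top [ 501.44840656   70.59946444 1179.58250556] [-0.70582502  0.70711236 -0.02836392  0.03160116] 482.53628475879884 482.53628475879884 251.5506461550409 186.19511383862348
{'clock': 0.1, 'joints': array([-1.05541961e+00,  3.85434015e-01,  6.77471001e-03, -4.27239537e-04,
       -1.19401175e+00, -2.58604881e-01]), 'joint_vel': array([ 0.00048005, -0.00032904,  0.00147272,  0.00351197,  0.00076493,
        0.00013508]), 'joint_efforts': array([-1.53434926e-04, -3.93318558e+01,  1.88929743e+01,  4.19794723e+00,
       -2.57456006e-03,  1.04203515e-06]), 'position': array([ 158.60955725, -603.99994153,  230.3644687 ]), 'ee_rot': array([-1.27955318e-01,  9.91779471e-01,  9.42984647e-04, -1.69887951e-04]), 'contact_force': array([-0.01320521, -0.16656398,  0.13124561]), 'wrist_torque': array([ 0.0133962 , -0.01439279, -0.02839496]), 'grasp_force': 0.0, 'gripper_width': 85.57812493795237}
```

View pics/s0.png

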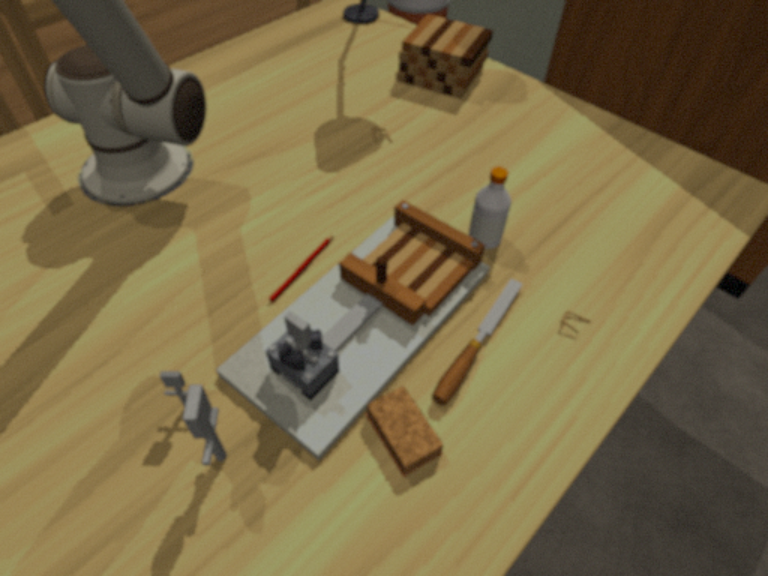

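View pics/t0.png

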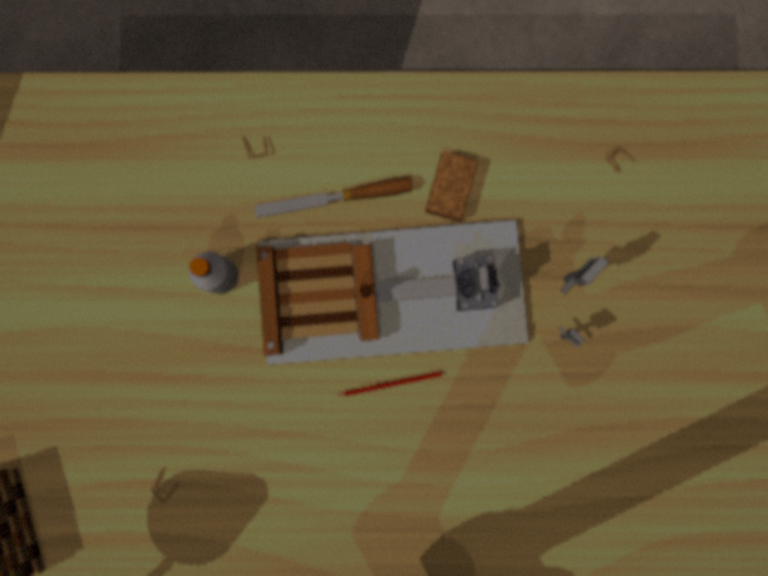

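Scene view (768-px scale): the pin in the lock block's collar is at (300,335) and in the top view at (485,280). The look-alikes are loose pins at (200,420) and (175,385), in the top view at (585,275) and (572,337). I choose the one in the collar on the jig and check it in a crop.

```bash
python3 - <<'E'
from h import *
a=cv2.imread("pics/scene0.png");b=cv2.imread("pics/top0.png")
A=cv2.resize(a[195:275,165:245],(400,400),interpolation=cv2.INTER_CUBIC)
B=cv2.resize(b[150:220,290:360],(400,400),interpolation=cv2.INTER_CUBIC)
cv2.imwrite("pics/crop0.png",cv2.convertScaleAbs(np.hstack([A,B]),alpha=1.6))
c=load("top0"); hsv=cv2.cvtColor(b,cv2.COLOR_BGR2HSV)
m=((hsv[...,1]<60)&(hsv[...,2]>80)).astype(np.uint8)
m[:130]=0;m[260:]=0;m[:,:165]=0;m[:,370:]=0
# corners: close over things on the board
m=cv2.morphologyEx(m,cv2.MORPH_OPEN,np.ones((3,3)))
n,l,s,_=cv2.connectedComponentsWithStats(m); k=1+np.argmax(s[1:,4]); print(s[k])
pts=np.argwhere(l==k)[:,::-1].astype(np.float32)
r=cv2.minAreaRect(pts); bx=cv2.boxPoints(r); print(r,bx)
P=np.array([onz(c,u,v,18) for u,v in bx]);print(P.round(1)); print(np.linalg.norm(np.diff(P,axis=0),axis=1))
for nm,u,v,z in[("post",366/1.5,291/1.5,108),("tab",487/1.5,277/1.5,142)]: print(nm,onz(c,u,v,z).round(1))
s=load("scene0")
for nm,u,v,z in[("post",381/1.5,263/1.5,108),("tab",298/1.5,326/1.5,142)]: print(nm,onz(s,u,v,z).round(1))
E
```

```text
[ 178  147  174   96 7620]
((261.3896484375, 194.17587280273438), (82.79634857177734, 173.98028564453125), 85.2363510131836) [[171.26204 160.14485]
 [344.6414  145.69655]
 [351.51727 228.2069 ]
 [178.13791 242.6552 ]]
[[ 664.1  270.8   18. ]
 [ 698.6 -150.6   18. ]
 [ 498.7 -163.5   18. ]
 [ 464.9  251.8   18. ]]
[422.80237051 200.27179318 416.68058272]
post [575.2  92.3 108. ]
tab [592.7 -82.4 142. ]
post [584.   86.3 108. ]
tab [602.4 -83.5 142. ]
```

View pics/crop0.png

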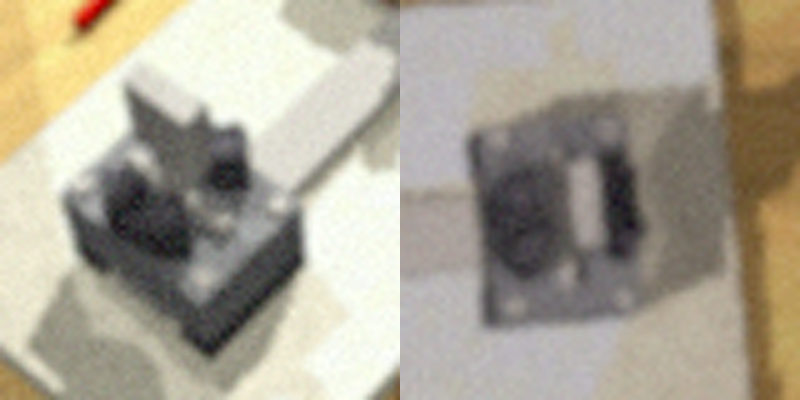

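```bash
python3 - <<'E'
from h import *
c=load("top0");s=load("scene0");g=cv2.cvtColor(c["img"],cv2.COLOR_RGB2GRAY).astype(int)
sub=g[172:198,314:332]; print(sub)
P=lambda u,v:(290+(u-400)/5.714-.4,150+v/5.714-.4)
a=onz(c,*P(582,158),142);b=onz(c,*P(594,249),142); print("tab ends",a,b,np.linalg.norm(a-b),(a+b)/2,np.degrees(np.arctan2(*(a-b)[1::-1])))
S=lambda u,v:(165+u/5-.4,195+v/5-.4)
for q in[(125,90),(148,68),(212,105),(195,122),(170,96)]: print("scene tab",onz(s,*S(*q),142).round(1))
# block top corners z=68 in top crop
for q in[(470,133),(620,118),(640,308),(487,325)]: print("blk",onz(c,*P(*q),68).round(1))
# block top corners in scene: left, front, right
for q in[(65,195),(205,310),(302,210)]: print("blkS",onz(s,*S(*q),68).round(1))
print("post",proj(s,(575.2,92.3,108)),proj(c,(575.2,92.3,108)))
E
```

```text
[[ 74  73  65  65  63  67  65  64  63  68  72  76  80  80  73  70  85  85]
 [ 74  72  67  63  63  62  66  66  60  65  71  76  79  77  72  72  84  87]
 [ 70  71  66  65  62  61  62  66  65  63  63  70  74  71  66  71  80  88]
 [ 72  70  67  67  62  56  61  62  62  65  60  58  59  60  54  65  77  88]
 [ 71  68  73  74  63  55  54  62  66  64  57  49  46  44  47  57  77  86]
 [ 66  61  68  71  64  58  61  71  76  69  53  40  35  34  34  53  71  83]
 [ 58  54  61  64  63  70  76  85  88  83  63  38  28  24  32  48  63  77]
 [ 54  49  52  59  65  77  93  96 100  90  70  45  32  26  34  36  50  66]
 [ 44  51  49  55  59  77  95 102 102  93  76  49  30  24  27  30  37  62]
 [ 50  50  47  53  57  73  92  98 102  97  79  56  32  25  21  24  37  60]
 [ 48  49  48  47  53  72  92  99  98  95  86  58  25  30  24  23  40  60]
 [ 47  45  49  51  57  68  91 102 105  98  85  55  31  26  19  29  32  60]
 [ 46  47  47  51  55  71  92 100 104  97  88  58  32  21  23  27  33  56]
 [ 42  44  44  54  55  73  90 100 100  95  84  60  38  15  20  23  35  56]
 [ 34  44  47  51  57  68  91 101  99  95  86  62 
[... 784 characters left out ...]
  62  76  90  91  81  55  54  67  70  71  71  69  73  70  73  75]]
tab ends [608.76512563 -75.73631295 142.        ] [574.27583173 -79.77777733 142.        ] 34.72527649306122 [591.52047868 -77.75704514 142.        ] 6.683454822147152
scene tab [582.  -88.3 142. ]
scene tab [580.4 -75.6 142. ]
scene tab [610.6 -70.1 142. ]
scene tab [611.8 -79.6 142. ]
scene tab [596.2 -78.3 142. ]
blk [626.7 -40.9  68. ]
blk [ 632.7 -101.8   68. ]
blk [ 555.6 -108.7   68. ]
blk [548.9 -47.   68. ]
blkS [ 557.9 -111.2   68. ]
blkS [ 638.2 -106.5   68. ]
blkS [632.3 -48.9  68. ]
post (np.float64(252.9722938740948), np.float64(171.77190934223896)) (np.float64(243.9869011838416), np.float64(193.98747283833478))
```

The crop confirms it: the tab is upright in the collar on the jig's lock block, along jig x and 34.7 mm long as given. Tab centre is about (593,-78), yaw about 5.5°.

drive_tool(
  deltas=[
    [[-2,2,0],[0,0,4.6]],
    [[-3,3,0],[0,0,4.6]],
    [[-3,3,0],[0,0,0]],
    [[-3,3,0],[0,0,0]],
    [[-3,3,0],[0,0,0]],
    [[-3,3,0],[0,0,0]],
    [[-3,3,0],[0,0,0]],
    [[-3,3,0],[0,0,0]],
    [[-3,3,0],[0,0,0]],
    [[-3,3,0],[0,0,0]],
    [[-3,3,0],[0,0,0]],
    [[-3,3,0],[0,0,0]],
  ],
  claw=8.54,
)

```text
clock: 1.3
position: [467.7, -216.2, 231.1]
ee_rot: [-0.048, 0.999, 0.0, -0.0]
contact_force: [0.9, -0.6, 0.3]
gripper_width: 85.4
grasp_force: 0.0
```

drive_tool(
  deltas=[
    [[-3,3,0],[0,0,0]],
    [[-3,3,0],[0,0,0]],
    [[-3,3,0],[0,0,0]],
    [[-2,2,0],[0,0,0]],
    [[-1,1,0],[0,0,0]],
    [[0,0,0],[0,0,0]],
    [[0,0,0],[0,0,0]],
  ],
)

```text
clock: 2.0
position: [574.3, -87.2, 230.9]
ee_rot: [-0.048, 0.999, 0.0, -0.001]
contact_force: [0.5, -0.6, 0.4]
gripper_width: 85.6
grasp_force: 0.0
```

```bash
cat >> h.py <<'E'
def yaw(s):
    y=R.from_quat(s["ee_rot"]).apply([0,1,0]); return np.degrees(np.arctan2(y[1],y[0]))
def st():
    s=arm.read_state(); print("t",s["clock"],"p",s["position"].round(2),"yawY",yaw(s).round(2),"F",s["contact_force"].round(2),"T",s["wrist_torque"].round(2),"w",round(s["gripper_width"],1),"gf",round(s["grasp_force"],1),"q",s["joints"].round(2)); return s
def to(x,y,z):
    s=st(); print("tool cm",(R.from_quat(s["ee_rot"]).inv().apply(np.array([x,y,z])-s["position"])/10).round(2))
E
python3 -c "
from h import *
to(593.5,-78,106); print(R.from_quat(arm.read_state()['ee_rot']).as_matrix().round(3))
c=snap('scene','s1')"; python3 - <<'E'
import cv2
a=cv2.imread("pics/s1.png");cv2.imwrite("pics/s1c.png",cv2.resize(a[130:330,110:370],(780,600)))
E
```

```text
t 2.0 p [574.32 -87.18 230.9 ] yawY 95.5 F [ 0.47 -0.62  0.38] T [-0.01  0.03  0.  ] w 85.6 gf 0.0 q [ 0.13  0.31 -0.1  -0.   -1.16 -1.6 ]
tool cm [-2.01  0.73 12.49]
[[-0.995 -0.096 -0.001]
 [-0.096  0.995 -0.   ]
 [ 0.001  0.    -1.   ]]
```

View pics/s1c.png

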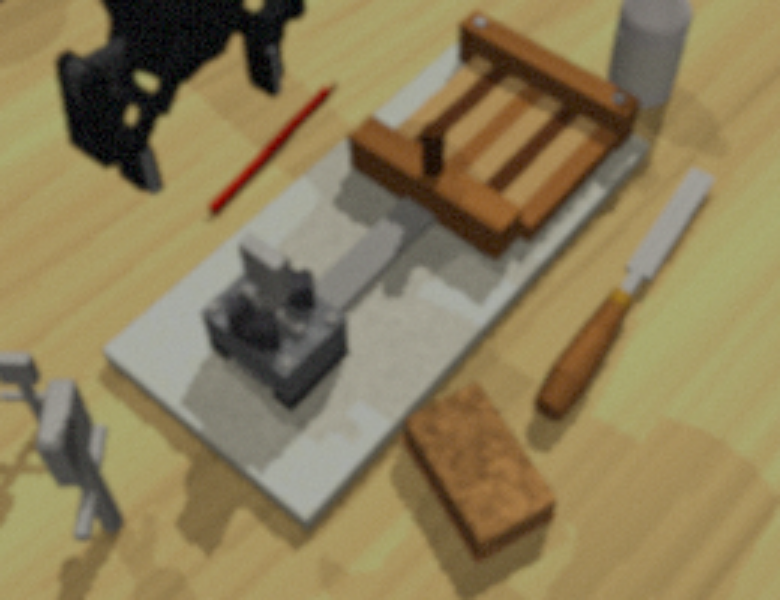

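The gripper is hovering at the top left with the pin standing undisturbed below. Before descending I check the projection of the TCP against the fingers, whose midpoint is near full-frame pixel (180,174).

```bash
python3 -c "
from h import *
c=load('s1'); print(proj(c,(574.3,-87.2,244)),proj(c,(593.5,-78,142)))
g=cv2.cvtColor(c['img'],cv2.COLOR_RGB2GRAY); print(110+264/3,130+250/3)"
```

```text
(np.float64(179.8696437067146), np.float64(174.20143059744632)) (np.float64(197.77298957881823), np.float64(212.88639728403984))
198.0 213.33333333333331
```

drive_tool(
  deltas=[
    [[-1,0.4,2],[0,0,0]],
    [[-1,0.3,2],[0,0,0]],
    [[0,0,2],[0,0,0]],
    [[0,0,2],[0,0,0]],
    [[0,0,1],[0,0,0]],
    [[0,0,0],[0,0,0]],
  ],
)

```text
clock: 2.65
position: [592.9, -78.9, 140.1]
ee_rot: [-0.047, 0.999, -0.0, -0.002]
contact_force: [0.0, -0.3, 0.2]
gripper_width: 85.3
grasp_force: 0.0
```

```bash
python3 - <<'E'
from h import *
to(593.5,-78,106)
a=snap('scene','s2')["img"];b=snap('top','t2')["img"]
A=cv2.resize(a[165:265,150:250],(400,400));B=cv2.resize(b[140:240,270:370],(400,400))
cv2.imwrite("pics/c2.png",cv2.convertScaleAbs(np.hstack([A,B])[...,::-1],alpha=1.5))
E
```

```text
t 2.65 p [592.85 -78.92 140.1 ] yawY 95.43 F [ 0.04 -0.32  0.2 ] T [-0.01  0.    0.02] w 85.3 gf 0.0 q [ 0.14  0.42 -0.18 -0.   -0.97 -1.61]
tool cm [-0.08  0.09  3.41]
```

View pics/c2.png

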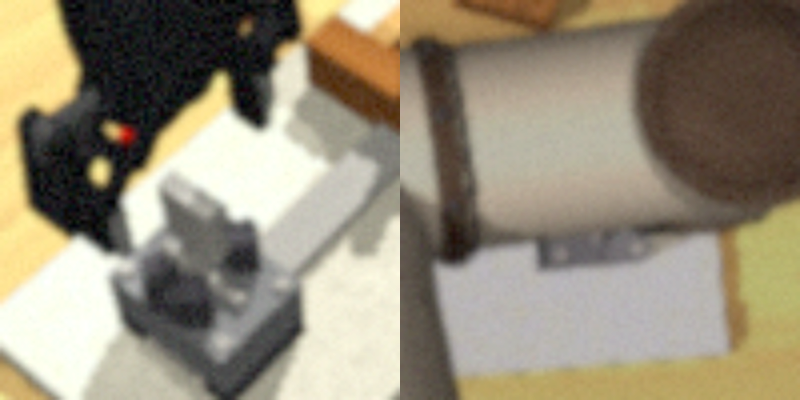

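The fingers straddle the tab on both sides, and TCP projection matches. Descend and close in steps.

drive_tool(
  deltas=[
    [[0,0,1.2],[0,0,0]],
    [[0,0,1.2],[0,0,0]],
    [[0,0,0.9],[0,0,0]],
    [[0,0,0],[0,0,0]],
  ],
)

```text
clock: 3.15
position: [592.9, -78.0, 106.2]
ee_rot: [-0.048, 0.999, 0.0, -0.002]
contact_force: [0.2, -0.0, -1.0]
gripper_width: 85.5
grasp_force: 0.0
```

drive_tool(
  deltas=[
    [[0,0,0],[0,0,0]],
    [[0,0,0],[0,0,0]],
    [[0,0,0],[0,0,0]],
  ],
  claw=2.0,
)

```text
clock: 3.45
position: [594.6, -77.9, 108.8]
ee_rot: [-0.048, 0.999, -0.0, 0.0]
contact_force: [-0.6, -0.0, 0.2]
gripper_width: 44.0
grasp_force: 0.0
```

drive_tool(
  deltas=[
    [[0,0,0],[0,0,0]],
    [[0,0,0],[0,0,0]],
    [[0,0,0],[0,0,0]],
    [[0,0,0],[0,0,0]],
  ],
  claw=0.8,
)

```text
clock: 3.85
position: [594.5, -77.9, 108.7]
ee_rot: [-0.048, 0.999, -0.0, 0.0]
contact_force: [-0.6, -0.4, 2.0]
gripper_width: 11.6
grasp_force: 58.7
```

```bash
python3 -c "
from h import *
st()"
```

```text
t 3.85 p [594.46 -77.93 108.72] yawY 95.52 F [-0.57 -0.45  1.96] T [ 0.16  0.13 -0.01] w 11.6 gf 58.7 q [ 0.14  0.45 -0.22  0.   -0.9  -1.61]
```

drive_tool(
  deltas=[
    [[0,0,-0.5],[0,0,0]],
    [[0,0,-0.8],[0,0,0]],
    [[0,0,-0.8],[0,0,0]],
    [[0,0,-0.9],[0,0,0]],
    [[0,0,0],[0,0,0]],
    [[0,0,0],[0,0,0]],
  ],
)

```text
clock: 4.45
position: [594.2, -77.9, 138.7]
ee_rot: [-0.048, 0.999, 0.0, 0.0]
contact_force: [0.5, -0.2, -1.8]
gripper_width: 11.6
grasp_force: 58.3
```

```bash
python3 - <<'E'
from h import *
st()
a=snap('scene','s3')["img"]
A=cv2.resize(a[175:265,150:250],(800,600),interpolation=cv2.INTER_CUBIC)
cv2.imwrite("pics/c3.png",cv2.convertScaleAbs(A[...,::-1],alpha=1.8))
E
```

```text
t 4.45 p [594.24 -77.93 138.66] yawY 95.5 F [ 0.54 -0.18 -1.76] T [ 0.05 -0.02 -0.06] w 11.6 gf 58.3 q [ 0.14  0.42 -0.18 -0.   -0.97 -1.61]
```

View pics/c3.png

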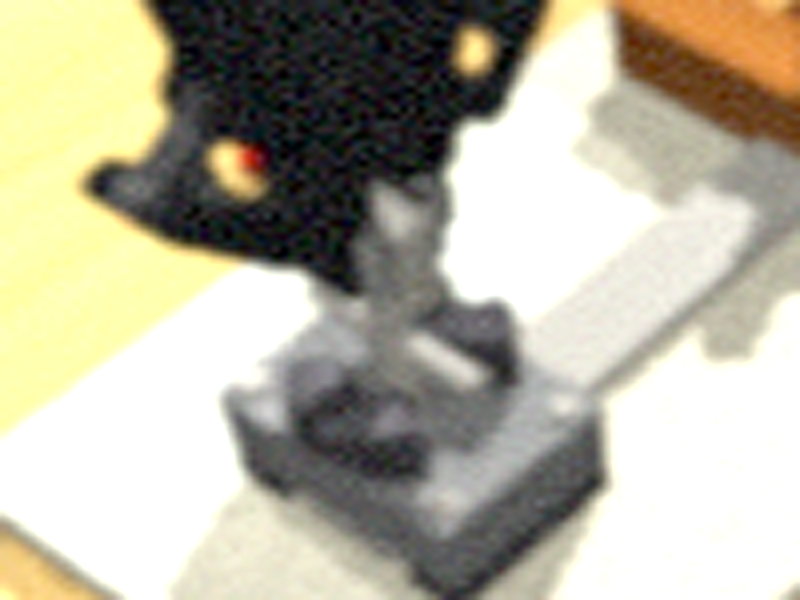

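The pin has been raised about 30 mm (bar visible at (450,360), above the crown). Turn left; the last joint has room that way. Watch the lateral force.

drive_tool(
  deltas=[
    [[0,0,0],[0,0,-6]],
    [[0,0,0],[0,0,-8]],
    [[0,0,0],[0,0,-8]],
    [[0,0,0],[0,0,-8]],
    [[0,0,0],[0,0,0]],
  ],
)

```text
clock: 5.0
position: [593.9, -77.9, 137.8]
ee_rot: [-0.305, 0.952, 0.0, -0.0]
contact_force: [1.2, -1.2, -2.1]
gripper_width: 11.0
grasp_force: 58.3
```

```bash
python3 -c "
from h import *
st()"
```

```text
t 5.0 p [593.92 -77.95 137.76] yawY 125.49 F [ 1.19 -1.21 -2.11] T [ 0.    0.03 -0.01] w 11.0 gf 58.3 q [ 0.14  0.42 -0.19 -0.   -0.96 -1.09]
```

drive_tool(
  deltas=[
    [[0,0,0],[0,0,-8]],
    [[0,0,0],[0,0,-8]],
    [[0,0,0],[0,0,-8]],
    [[0,0,0],[0,0,-8]],
    [[0,0,0],[0,0,-4]],
    [[0,0,0],[0,0,0]],
  ],
)

```text
clock: 5.6
position: [593.6, -77.7, 137.7]
ee_rot: [-0.583, 0.812, 0.001, -0.001]
contact_force: [-0.2, 1.7, -2.0]
gripper_width: 11.2
grasp_force: 58.3
```

drive_tool(
  deltas=[
    [[0,0,0.2],[0,0,0]],
    [[0,0,0.1],[0,0,0]],
    [[0,0,0.1],[0,0,0]],
    [[0,0,0],[0,0,0]],
  ],
)

```text
clock: 6.0
position: [594.2, -77.7, 134.7]
ee_rot: [-0.584, 0.812, 0.0, 0.0]
contact_force: [-1.0, 3.9, 1.3]
gripper_width: 11.2
grasp_force: 59.1
```

```bash
python3 -c "
from h import *
st()"
```

```text
t 6.0 p [594.15 -77.71 134.71] yawY 161.48 F [-0.99  3.85  1.29] T [ 1.12  0.75 -0.05] w 11.2 gf 59.1 q [ 0.14  0.42 -0.19 -0.   -0.96 -0.46]
```

Contact with the crown at z 134.7, as predicted. Press slightly and sweep.

drive_tool(
  deltas=[
    [[0,0,0.1],[0,0,-3]],
    [[0,0,0],[0,0,-3]],
    [[0,0,0],[0,0,0]],
  ],
)

```text
clock: 6.3
position: [594.0, -77.8, 134.6]
ee_rot: [-0.626, 0.78, -0.0, 0.0]
contact_force: [-3.8, 4.3, 6.9]
gripper_width: 11.0
grasp_force: 59.5
```

drive_tool(
  deltas=[
    [[0,0,0],[0,0,-3]],
    [[0,0,0],[0,0,-3]],
    [[0,0,0],[0,0,0]],
  ],
)

```text
clock: 6.6
position: [593.9, -77.7, 134.6]
ee_rot: [-0.666, 0.746, 0.0, -0.0]
contact_force: [-3.8, 4.4, 5.6]
gripper_width: 11.1
grasp_force: 59.4
```

```bash
python3 -c "
from h import *
st()"
```

```text
t 6.6 p [593.93 -77.75 134.56] yawY 173.56 F [-3.81  4.35  5.64] T [1.35 1.4  0.07] w 11.1 gf 59.4 q [ 0.14  0.42 -0.19 -0.   -0.96 -0.25]
```

drive_tool(
  deltas=[
    [[0,0,0],[0,0,-3]],
    [[0,0,0],[0,0,-2]],
    [[0,0,0],[0,0,0]],
  ],
)

```text
clock: 6.9
position: [593.9, -77.8, 134.3]
ee_rot: [-0.698, 0.716, 0.0, -0.0]
contact_force: [-4.2, 4.3, 5.4]
gripper_width: 11.4
grasp_force: 59.4
```

drive_tool(
  deltas=[
    [[0,0,0],[0,0,-3]],
    [[0,0,0],[0,0,-2]],
    [[0,0,0],[0,0,0]],
  ],
)

```text
clock: 7.2
position: [593.8, -77.7, 133.1]
ee_rot: [0.728, -0.685, -0.0, 0.0]
contact_force: [-2.6, 4.0, 1.5]
gripper_width: 11.1
grasp_force: 58.8
```

drive_tool(
  deltas=[
    [[0,0,0],[0,0,-3]],
    [[0,0,0],[0,0,-2]],
    [[0,0,0],[0,0,0]],
  ],
)

```text
clock: 7.5
position: [593.6, -77.8, 132.7]
ee_rot: [0.757, -0.653, -0.001, 0.0]
contact_force: [-1.8, 3.4, -0.9]
gripper_width: 11.4
grasp_force: 58.6
```

The vertical force has vanished and z fell freely, so the bar is over the notch at about 88–93°. Lower into it.

drive_tool(
  deltas=[
    [[0,0,0.2],[0,0,0]],
    [[0,0,0.1],[0,0,0]],
    [[0,0,0],[0,0,0]],
  ],
)

```text
clock: 7.8
position: [593.8, -77.7, 129.8]
ee_rot: [0.757, -0.653, -0.001, 0.0]
contact_force: [-2.6, 4.2, -0.7]
gripper_width: 11.3
grasp_force: 58.7
```

```bash
python3 -c "
from h import *
st()"
```

```text
t 7.8 p [593.81 -77.71 129.8 ] yawY -171.56 F [-2.56  4.23 -0.68] T [ 1.5   0.96 -0.04] w 11.3 gf 58.7 q [ 0.14  0.43 -0.19 -0.   -0.95  0.01]
```

drive_tool(
  deltas=[
    [[0,0,0.2],[0,0,0]],
    [[0,0,0.2],[0,0,0]],
    [[0,0,0.1],[0,0,0]],
    [[0,0,0],[0,0,0]],
  ],
)

```text
clock: 8.2
position: [593.8, -77.7, 124.9]
ee_rot: [0.757, -0.653, -0.001, 0.0]
contact_force: [-2.1, 4.3, 0.3]
gripper_width: 11.1
grasp_force: 58.8
```

```bash
python3 -c "
from h import *
st()"
```

```text
t 8.2 p [593.81 -77.69 124.89] yawY -171.54 F [-2.15  4.26  0.35] T [ 1.58  1.03 -0.05] w 11.1 gf 58.8 q [ 0.14  0.43 -0.2  -0.   -0.94  0.01]
```

Seated at z 124.9 (16.2 mm above start). Let go and rise.

drive_tool(
  deltas=[
    [[0,0,0],[0,0,0]],
    [[0,0,0],[0,0,0]],
    [[0,0,0],[0,0,0]],
    [[0,0,0],[0,0,0]],
    [[0,0,0],[0,0,0]],
  ],
  claw=5,
)

```text
clock: 8.7
position: [594.5, -78.2, 125.5]
ee_rot: [0.758, -0.653, 0.0, -0.0]
contact_force: [0.2, 0.2, -0.0]
gripper_width: 50.3
grasp_force: 0.0
```

drive_tool(
  deltas=[
    [[0,0,-1],[0,0,0]],
    [[0,0,-2],[0,0,0]],
    [[0,0,-3],[0,0,0]],
    [[0,0,-3],[0,0,0]],
    [[0,0,-3],[0,0,0]],
    [[0,0,0],[0,0,0]],
  ],
)

```text
clock: 9.3
position: [596.9, -78.2, 251.7]
ee_rot: [0.758, -0.652, 0.005, -0.004]
contact_force: [0.1, -0.8, 0.6]
gripper_width: 50.0
grasp_force: 0.0
```

```bash
python3 - <<'E'
from h import *
st()
a=snap('scene','s4')["img"]
A=cv2.resize(a[165:265,150:280],(780,600),interpolation=cv2.INTER_CUBIC)
cv2.imwrite("pics/c4.png",cv2.convertScaleAbs(A[...,::-1],alpha=1.8))
E
```

```text
t 9.3 p [596.91 -78.23 251.69] yawY -171.44 F [ 0.14 -0.81  0.58] T [ 0.   -0.01 -0.02] w 50.0 gf 0.0 q [ 0.14  0.33 -0.03  0.   -1.2   0.01]
```

View pics/c4.png

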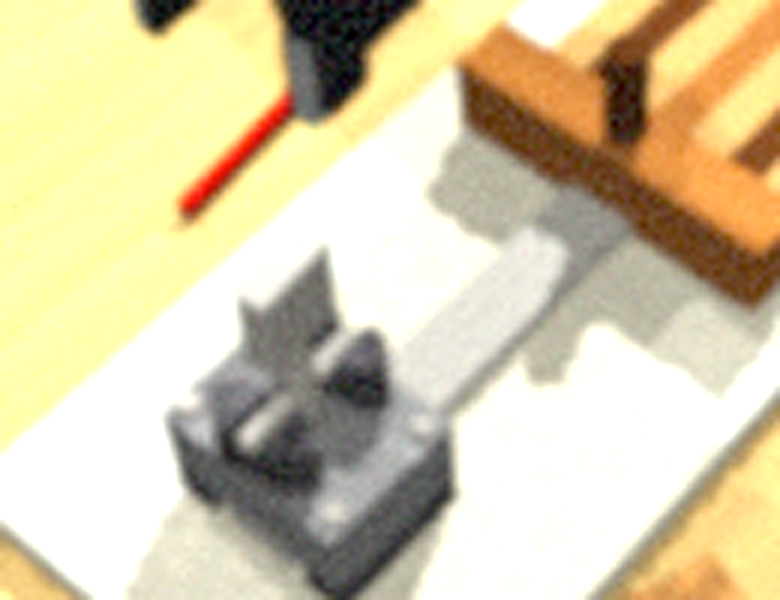

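The pin hangs parked: tab turned about 90°, bar ends seated in the notch at (255,430) and (330,345), caul still forward. Post top at crop (625,58).

```bash
python3 -c "
from h import *
c=load('s4'); print(onz(c,253.8,174.3,108))
to(576.5,90,120)"
```

```text
[581.60066412  88.21244438 108.        ]
t 9.35 p [595.52 -77.96 248.81] yawY -171.48 F [-0.07  0.41 -0.67] T [0.04 0.01 0.02] w 50.3 gf 0.0 q [ 0.14  0.33 -0.03  0.   -1.2   0.01]
tool cm [-16.9   -0.52  12.87]
```

drive_tool(
  deltas=[
    [[-2,-0.1,0],[0,0,0]],
    [[-4,-0.1,0],[0,0,0]],
    [[-4,-0.1,0],[0,0,0]],
    [[-4,-0.1,0],[0,0,0]],
    [[-3,0,0],[0,0,3]],
    [[0,0,3],[0,0,0]],
    [[0,0,4],[0,0,0]],
    [[0,0,4],[0,0,0]],
    [[0,0,1.5],[0,0,0]],
    [[0,0,0],[0,0,0]],
    [[0,0,0],[0,0,0]],
  ],
  claw=8.54,
)

```text
clock: 10.45
position: [573.3, 90.7, 120.4]
ee_rot: [0.74, -0.672, 0.0, 0.0]
contact_force: [0.3, 0.7, 0.8]
gripper_width: 85.2
grasp_force: 0.0
```

```bash
python3 - <<'E'
from h import *
to(577.5,90,74)
a=snap('scene','s5')["img"]
A=cv2.resize(a[120:240,170:330],(800,600),interpolation=cv2.INTER_CUBIC)
cv2.imwrite("pics/c5.png",cv2.convertScaleAbs(A[...,::-1],alpha=1.6))
E
```

```text
t 10.45 p [573.27  90.72 120.41] yawY -174.47 F [0.27 0.73 0.85] T [ 0.   -0.03  0.01] w 85.2 gf 0.0 q [ 0.44  0.41 -0.25  0.   -0.91 -0.34]
tool cm [ 0.11 -0.42  4.64]
```

View pics/c5.png

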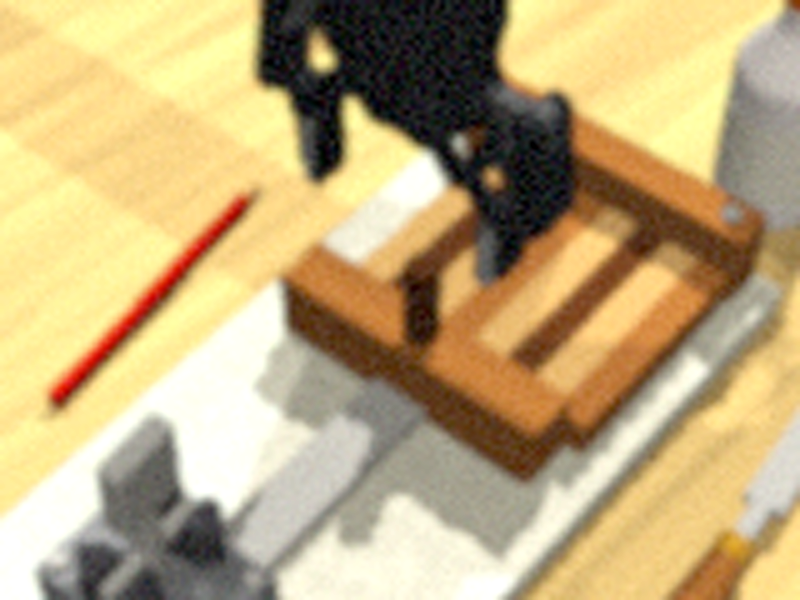

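The open fingers, at (325,175) and (495,275), straddle the post at (422,270). Descend and close.

drive_tool(
  deltas=[
    [[0,-0.4,1.5],[0,0,0]],
    [[0.1,0,1.5],[0,0,0]],
    [[0,0,1.5],[0,0,0]],
    [[0,0,0.2],[0,0,0]],
    [[0,0,0],[0,0,0]],
  ],
)

```text
clock: 11.0
position: [577.3, 90.1, 73.2]
ee_rot: [0.74, -0.672, 0.0, 0.0]
contact_force: [0.3, 0.1, 0.4]
gripper_width: 85.2
grasp_force: 0.0
```

drive_tool(
  deltas=[
    [[0,0,0],[0,0,0]],
    [[0,0,0],[0,0,0]],
    [[0,0,0],[0,0,0]],
    [[0,0,0],[0,0,0]],
    [[0,0,0],[0,0,0]],
    [[0,0,0],[0,0,0]],
  ],
  claw=1.4,
)

```text
clock: 11.6
position: [579.1, 90.6, 74.2]
ee_rot: [0.741, -0.672, 0.001, -0.002]
contact_force: [5.2, -1.9, 0.3]
gripper_width: 16.8
grasp_force: 58.4
```

```bash
python3 -c "
from h import *
st()"
```

```text
t 11.6 p [579.1   90.58  74.15] yawY -174.45 F [ 5.16 -1.92  0.27] T [-0.17 -1.21 -0.  ] w 16.8 gf 58.4 q [ 0.43  0.47 -0.29  0.   -0.8  -0.34]
```

drive_tool(
  deltas=[
    [[0.3,-0.1,0],[0,0,0]],
    [[0.5,-0.1,0],[0,0,0]],
    [[0.7,0,0],[0,0,0]],
    [[0.7,0,0],[0,0,0]],
    [[0.7,0,0],[0,0,0]],
    [[0.7,0,0],[0,0,0]],
    [[0.7,0,0],[0,0,0]],
    [[0.3,0,0],[0,0,0]],
    [[0.2,0,0],[0,0,0]],
    [[0,0,0],[0,0,0]],
    [[0,0,0],[0,0,0]],
  ],
)

```text
clock: 12.7
position: [583.1, 42.0, 74.1]
ee_rot: [0.74, -0.672, -0.0, 0.001]
contact_force: [-0.7, 0.5, 5.7]
gripper_width: 16.5
grasp_force: 59.1
```

```bash
python3 -c "
from h import *
st()"
```

```text
t 12.7 p [583.07  41.96  74.11] yawY -174.49 F [-0.7   0.52  5.72] T [ 0.03  0.22 -0.05] w 16.5 gf 59.1 q [ 0.35  0.47 -0.29  0.   -0.81 -0.25]
```

drive_tool(
  deltas=[
    [[0,0,0],[0,0,0]],
    [[0,0,0],[0,0,0]],
    [[0,0,0],[0,0,0]],
    [[0,0,0],[0,0,0]],
    [[0,0,0],[0,0,0]],
    [[0,0,-1],[0,0,0]],
    [[0,0,-2],[0,0,0]],
    [[0,0,-3],[0,0,0]],
    [[0,0,-3],[0,0,0]],
    [[0,0,-3],[0,0,0]],
    [[0,0,0],[0,0,0]],
    [[0,0,0],[0,0,0]],
  ],
  claw=6,
)

```text
clock: 13.9
position: [583.8, 42.7, 194.6]
ee_rot: [0.74, -0.672, 0.0, -0.001]
contact_force: [-1.2, 0.5, -0.2]
gripper_width: 60.0
grasp_force: 0.0
```

```bash
python3 - <<'E'
from h import *
st()
a=snap('scene','s6')["img"]
A=cv2.resize(a[120:270,140:340],(800,600),interpolation=cv2.INTER_CUBIC)
cv2.imwrite("pics/c6.png",cv2.convertScaleAbs(A[...,::-1],alpha=1.6))
E
```

```text
t 13.9 p [583.81  42.73 194.58] yawY -174.5 F [-1.21  0.46 -0.16] T [-0.02  0.02  0.08] w 60.0 gf 0.0 q [ 0.35  0.35 -0.15 -0.   -1.07 -0.25]
```

View pics/c6.png

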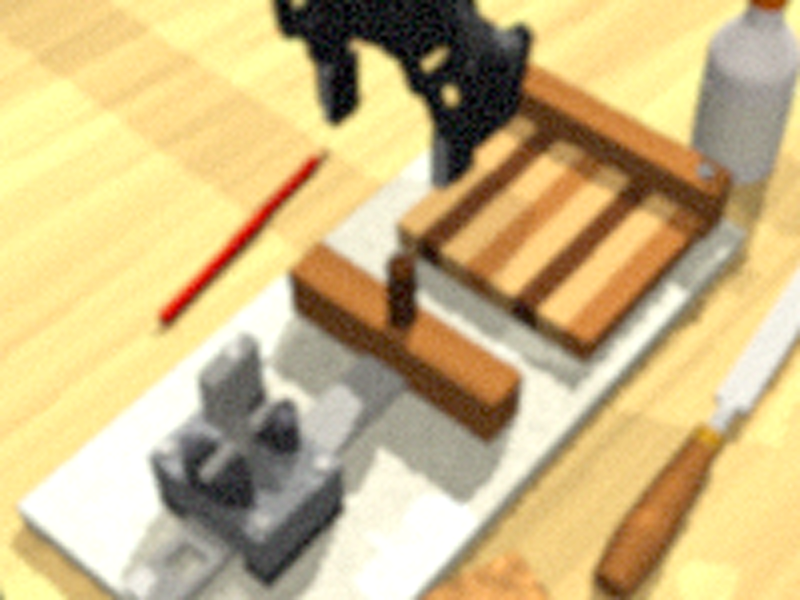

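The caul at (405,340) is well back, the panel lies at the fence and the pin is still parked. I check the post position, then hand in.

```bash
python3 - <<'E'
from h import *
p=onz(load('s6'),240.1,184.6,108); d=np.linalg.norm(p-onz(load('s4'),253.8,174.3,108)); print(p,d)
if d>43: print(arm.job_done())
E
```

```text
[580.95199952  46.62184791 108.        ] 41.59565458398375
```

```bash
python3 - <<'E'
from h import *
def post(f,u0,v0):
    c=load(f); h=cv2.cvtColor(c["img"],cv2.COLOR_RGB2GRAY); r=h[v0-14:v0+22,u0-9:u0+10]
    m=(r<48).astype(np.uint8); n,l,s,ct=cv2.connectedComponentsWithStats(m)
    k=l==(1+np.argmax(s[1:,4])); ys,xs=np.where(k); 
    top=ys.min(); print(f,"rows",top+v0-14,ys.max()+v0-14,"cols",xs.min()+u0-9,xs.max()+u0-9)
    w=ys<top+8; u,v=xs[w].mean()+u0-9,top+v0-14+2; print(u,v,onz(c,u,v,108).round(1)); return r
post("scene0",254,176);r4=post("s4",254,176);r=post("s6",240,187)
for R_ in (r4,r): print(R_[4:32,3:17])
E
```

```text
scene0 rows 170 189 cols 250 258
254.175 172 [577.5  93.7 108. ]
s4 rows 172 189 cols 250 257
253.47727272727275 174 [580.5  88.4 108. ]
s6 rows 184 202 cols 237 243
240.0952380952381 186 [583.7  43.9 108. ]
[[157 150 141 140 136 136 138 138 133 123  99  72  64  56]
 [149 145 140 141 137 140 141 135 120  99  75  60  54  51]
 [143 134 142 140 137 139 132 122 100  76  58  55  50  54]
 [134 135 138 137 136 129 117  97  72  60  54  47  55  54]
 [129 127 128 127 123 102  90  69  58  56  51  50  56  70]
 [124 120 119 106  89  68  58  51  52  49  54  58  71  93]
 [121 119 106  80  54  46  44  46  45  48  55  73  94 119]
 [121 116  91  59  45  44  48  47  50  49  65  97 114 135]
 [109  92  66  49  33  44  43  45  44  54  85 115 133 140]
 [ 91  66  51  31  37  34  41  40  36  51  89 126 136 138]
 [ 74  57  35  24  27  32  17  25  24  52  87 122 133 140]
 [ 72  64  29  29  17  31  25  20  24  48  89 115 126 132]
 [ 83  76  61  34  21  18  22  25  23  49  92 114 122 126]
 [ 89  82  66  42  33   8  23  30  21  57 100 117 121 120]
 [ 86  84  62  49  17  14  23  23  26  58 102 118 124 115]
 [ 89  
[... 1713 characters left out ...]
9  70  34  24  20  10  24  19  56 101 122 123 109]
 [ 91  78  62  42  16  12  20  27  24  58 105 133 139 125]
 [ 93  86  63  28  23  24  31  17  22  52  96 134 146 139]
 [ 94  88  69  39  16  21  32  19  30  42  82 119 139 145]
 [ 95  88  70  40  20  17  17  24  13  36  67 102 121 134]
 [ 91  86  67  46  20  20  26  24  21  32  62  82  96 111]
 [ 93  92  66  42  12  19  12  21  26  35  64  82  93  94]
 [ 87  80  58  40  19  21  29  22  28  49  72  86  87  87]
 [ 75  75  59  45  31  27  31  32  44  65  85  83  89  89]
 [ 59  59  55  52  51  43  39  44  57  75  87  94  88  91]
 [ 41  40  52  49  54  53  53  52  69  83  96  93  92  94]
 [ 43  41  36  53  48  53  49  60  73  89  93  91  91  91]]
```

```bash
python3 - <<'E'
from h import *
c=load('s4');s=load('s6')
a=onz(c,253.8,187.2,60);b=onz(s,240,200.6,60);print(a,b,np.linalg.norm(a-b))
print(proj(c,(579.1,90.6,108)),proj(c,(583.1,42,108)),proj(c,(579.1,90.6,60)),proj(c,(583.1,42,60)))
E
```

```text
[579.99478427  91.01030458  60.        ] [584.67805404  41.70406649  60.        ] 49.5281549263408
(np.float64(253.72501994112278), np.float64(173.1157370262167)) (np.float64(239.27547917743425), np.float64(186.33934804406744)) (np.float64(253.39306386921976), np.float64(187.08790645259123)) (np.float64(239.59121175531337), np.float64(200.1296688009794))
```

The post's base moved 49.5 mm and the arm's own travel was 48.6 mm, so the caul is back. Handing in.

```bash
python3 -c "
from bench import arm
print(arm.job_done())"
```

```text
the job is handed in; nothing more can be done
None
```

I parked the lock pin in the collar notch, about 90° round to the left, and slid the caul back about 49 mm; the panel and bench items look undisturbed, and the job is handed in (no verdict was returned).

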